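Load the drive into the cloning dock and start the copy

ROBOT

A 7-joint arm with a two-finger parallel gripper is mounted at the origin on the work surface. World frame = base frame: x ahead of the robot, y to its left, z up, the work surface at z = 0. Lengths are in m, angles in rad, forces in N, time in s.
With the tool pointing down it reaches from about 0.4 to 0.925 m from the base axis. Payload 5.6 kg.
Tool frame: the origin (TCP) lies midway between the tips of the shut fingers; the grasp point (between the pads) lies 19 mm behind it; z points along the fingers, y is the line along which they close (so a half turn about z gives the same grasp; the last joint's range is limited). The gripper opens to 85 mm and grips with 20 to 120 N. Pads are 22 mm wide; open, the fingers measure 114 mm over their backs; the gripper's body (76 mm by 85 mm) begins 54 mm behind the grasp point. The pads swing forward as they close: fully open they stand 13 mm farther back than shut.
Start: joints at [-1.186, 0.468, -0.012, 1.603, 0.006, 1.071, -0.056], TCP at [0.27, 0.591, 0.231] pointing down, gripper open.
Joint ranges: [-2.53, 2.53], [-0.31, 2.02], [-1.57, 1.55], [0.28, 2.44], [-1.29, 4.43], [0.15, 1.84], [-2.92, 2.92]. Speed limits (rad/s): [2.57, 2.57, 3.14, 3.14, 3.14, 3.14, 3.14].

INTERFACE

Orientations are given as a unit quaternion [w, x, y, z].
In Python, from plant import status, optics, finish_job, models gives the robot as it stands.
- The arm moves only by the tool servo_tool, never from a script. Its argument "commands" is a list of rows, each a list of 7 numbers: the shift along the world's x, y, z in cm, then the turn, a rotation vector about the world's x, y, z in degrees, then the opening, from 0 (shut) to 1 (fully open). In form: [[x, y, z, rx, ry, rz, hand], ...]. A call has 1 to 12 rows; each row is the pose to reach, as a shift and turn from the pose commanded when the call began; what a row does not reach only later rows make up. A row lasts 1/10 s, in which the tool goes at most 50 mm and 8.59 degrees, less where a joint would pass 70% of its speed; a pose out of reach is approached as far as the arm can. A call with a gripper value outside its range is refused whole. The fingers move at their own pace and stop on an object; "grip_force" is the grip in N (left out, the last holds). Time passes only in rows, so rows that repeat a pose let the fingers close. It gives the time, the measured TCP pose, the force, the opening and the grip force at its end, in the units of the state.
- status.get_state(): the state, without advancing time (a new reading comes with each control period).
- optics.get_image(name): name is "scene" or "side" or "wrist"; returns the picture (480x640x3 uint8, red, green, blue); there is no depth.
- optics.camera_params(name): a dict with "fx", "fy", "cx", "cy" (pixels), "eye" and "orientation" of the camera in the world. Camera axes: x right, y down, z forward; pixel columns grow to the right and rows downward; lengths in m; the calibration is good to about 2 mm. The wrist camera is an equidistant fisheye: a pixel r from the principal point sees the ray r / f radians off the axis. A picture is of the moment at which its call begins: read the wrist's pose just before it. camera_params takes no time and is no camera call; for the wrist camera it gives the pose at the moment of the call.
- finish_job(): hands the job in; it is judged then, once.
Trained networks look in the newest picture that a camera, given by its name, has taken for a name from the list of things; names that differ only in an ending like _2 or _b are one class to them, and where a whole thing is asked for, a point or a joint stands for the part that bears it (a point fixed in the world has none). Each returns a list of dicts, best first, with "conf" (0 to 1); they miss things now and then, are a little off and sometimes report something else, mostly with a low value. They report only what shows in the picture. A call takes as long as a camera call.
- models.silhouettes(camera, label): "mask" (480x640 bool, what is visible of it).
- models.spot_point(camera, label): "point" ([x, y, z] in m, in the coordinates of the camera as it stood for that picture, good to about 4 mm: a listed point, or the origin of a listed thing).
The state is a dict: "t": time; "qpos": joint angles; "joint_vel": joint speeds; "joint_torque": joint torques, N m; "position": TCP position; "ee_rot": TCP orientation; "ft_force": force on the tool from outside, world axes, zero at the start; "moment": the same for the moment, N m; "gripper_width": opening from 0.0 (shut) to 1.0 (fully open); "grasp_force": force on a finger pad.
Only numpy, scipy, OpenCV 4.12 (cv2) and the standard library are available. Lean on these libraries where they do the work, as an engineer would, in place of code of your own. Each camera call takes 0.05 s, during which the arm holds its last target. There are 200 camera calls.

TASK

Take the bare metal drive out of the upright rack, keep it standing on its connector end, and slide it all the way down into the empty bay of the grey cloning dock, label towards the button side like the drive already in it; lower it in, do not let it drop. Once it is fully home and let go, push the dock's start button right down and release it. Leave all the other drives where they are.

Things in the scene. Friction and masses are not known exactly. Their poses are not given: they have to be found in the camera images.
- loose_drive: The bare 2.5-inch drive to load: aluminium slab 15 mm thick (x), 70 wide (y), 100 tall (z), 0.15 to 0.25 kg, the only bare one in the rack, standing on its connector end. Origin at the centre of that lower end, z up. Blank label on the -x face, green circuit board on +x. Good grasp: from above across the thickness, mid-width, 80 mm above the origin.
- label (a point): Centre of the label, on the -x face of the loose drive: 7.5 mm from the mid-plane and 58 mm above the drive's origin.
- rack: Fixed painted-metal rack, 176 (x) x 92 (y) mm, origin at the centre of its underside: a 6 mm base that drives stand on and eight dividers 6 mm thick, tops 40 mm above the bench, leaving seven 18 mm gaps every 24 mm along x. Three drives stand in the middle and end gaps (x = -72, 0, 72 mm), parallel to the rack; which is where varies. Fingers open up to 90 mm over their backs clear the neighbours.
- cased_a: A portable drive still in its black plastic shell with rounded edges, 15 x 80 x 112 mm tall, standing in the rack 72 or 144 mm from the loose drive. Leave it. Origin at the centre of its lower end.
- cased_b: A second one, the same as cased_a. Leave it.
- dock: Fixed grey cloning dock, 126 mm wide (y), 60 mm high, origin on its underside; block from x = -105 to +85 mm. In its flat top two upright bays: slots 18 (x) x 74 (y) mm, 30 mm deep, the top 4 mm bevelled out at 45 deg; the empty one centred at x = -30, y = 0, the occupied one at x = +45 mm. The -x end of the top is the button side. A drive's x and y lie along the dock's x and y.
- free_bay (a point): Centre of the floor of the empty bay, 30 mm above the bench and 30 mm below the dock's top; axes as the dock's. A drive is fully home when its origin is at this point.
- docked_drive: A bare drive of the same kind and size, already home in the dock's other bay, 75 mm behind (+x of) the empty bay, its top 130 mm above the bench. Leave it. Origin at the centre of its lower end.
- start (a joint): Travel of the start button, m: 0 released, 0.005 fully down; it springs back when let go. About 4 N pushes it right down.
- start_top (a point): Centre of the top of the start button, a small round white plunger of 20 mm diameter in a black collar on the dock's top, at x = -83 mm, y = -30 mm of the dock. Press it straight down.
- open_drive: An opened 3.5-inch drive, 147 x 102 x 24 mm, lying flat on the far part of the bench. Leave it. Origin at the centre of its underside.
- drive_tray: A shallow grey tray, 130 x 190 x 22 mm, with drives lying in it, off to the side. Leave it. Origin at the centre of its underside.

How it is judged:
By the outcome, as a careful person would: the job done as asked, in the order asked, and still so for the second after the job is handed in, with the robot touching nothing.
It also fails if it takes over 53 s, if anything falls off the work surface, if the arm or the gripper's body presses on something with over 40 N, if the wrist force passes 120 N, or if a joint passes its speed limit or range.

## Working session

There is one attempt and no reset: what is moved stays moved. The work goes in short steps, Python scripts to look and compute and a tool call to move; the robot and the scene stay as the last step left them, time stands still between calls to the robot, and variables do not carry over. Pictures are saved under pics/ and viewed, at most 10 in all, crops included, and the job is handed in when it is done.

Besides the shell and the picture viewer there is one more tool, called as a command line: name --pt "numbers of a row" for each row, then --argument value for the rest. servo_tool: Moves the arm, as the interface text tells. Its arguments: {"type":"object","properties":{"commands":{"type":"array","items":{"type":"array","items":{"type":"number"}}},"grip_force":{"type":"number"}},"required":["commands"]}

```bash
mkdir -p pics; ls
cat > h.py <<'E'
import numpy as np, cv2
from scipy.spatial.transform import Rotation as R
from plant import status, optics, finish_job, models
def rot(q): return R.from_quat([q[1],q[2],q[3],q[0]]).as_matrix()
def snap(cam,name=None):
    p=optics.camera_params(cam); im=np.array(optics.get_image(cam))
    if name: cv2.imwrite(f'pics/{name}.png',im[:,:,::-1])
    return im,p
def spots(cam,p,labels):
    M=rot(p['orientation'])
    for l in labels:
        for d in models.spot_point(cam,l)[:4]:
            if d['conf']>.2: print(cam,l,round(d['conf'],2),np.round(M@np.array(d['point'])+p['eye'],4))
def px(p,X):
    c=rot(p['orientation']).T@(np.array(X)-p['eye']); return np.array([p['fx']*c[0]/c[2]+p['cx'],p['fy']*c[1]/c[2]+p['cy']])
E
python3 - <<'E'
from h import *
print(status.get_state())
for c in ['scene','side']:
    im,p=snap(c,c+'0'); print(c,p)
    spots(c,p,['loose_drive','label','rack','cased_a','dock','free_bay','docked_drive','start_top'])
E
```

```text
pics
{'t': 0.0, 'qpos': array([-1.18599758,  0.46844681, -0.01159793,  1.60366274,  0.00598893,
        1.07138593, -0.05630467]), 'joint_vel': array([-1.72045893e-03,  9.02937629e-04, -6.70420925e-05,  8.75768690e-04,
        1.69401199e-03, -3.31212280e-04,  6.02047615e-04]), 'joint_torque': array([ 4.80292329e-04, -5.32376540e+01,  2.21721316e-02, -2.51297057e+01,
        1.15137891e-02,  7.77131907e-03,  9.23801025e-06]), 'position': array([0.26948767, 0.59086661, 0.23027695]), 'ee_rot': array([-1.38879646e-04,  2.12310088e-01,  9.77201900e-01, -9.23761016e-04]), 'ft_force': array([-0.58967577, -0.60600252, -0.17504684]), 'moment': array([-0.05469868, -0.00578737,  0.02213973]), 'grasp_force': 0.0, 'gripper_width': 0.9981461088451539}
scene {'fx': 458.50190606773697, 'fy': 458.50190606773697, 'cx': 310.6315066831892, 'cy': 245.75758815324875, 'eye': array([ 1.4376392 , -0.26785392,  0.8202605 ]), 'orientation': array([-0.32464547,  0.69030327,  0.58847682, -0.26792116])}
scene label 0.86 [ 0.4848 -0.1698  0.0622]
scene rack 0.89 [ 0.5625 -0.182   0.0019]
scene cased_a 0.69 [ 0.64
[... 257 characters left out ...]
2.2719315373936, 'cy': 240.1652126360955, 'eye': array([ 0.28056366, -1.11138512,  1.20832983]), 'orientation': array([-0.35681937,  0.9215045 , -0.13961087,  0.06338926])}
side loose_drive 0.85 [ 0.4994 -0.1671  0.0041]
side label 0.56 [ 0.4922 -0.1642  0.0609]
side rack 0.97 [ 0.5669 -0.1779 -0.0022]
side rack 0.43 [ 0.636  -0.1898 -0.0017]
side cased_a 0.9 [ 6.394e-01 -1.910e-01 -3.000e-04]
side cased_a 0.72 [ 0.5664 -0.1779  0.0021]
side dock 0.58 [0.5871 0.1778 0.0007]
side free_bay 0.86 [0.557  0.1784 0.0279]
side free_bay 0.36 [ 0.4897 -0.1673  0.0589]
side docked_drive 0.63 [0.6324 0.172  0.0292]
side docked_drive 0.49 [0.5582 0.1807 0.027 ]
side start_top 0.54 [0.5007 0.1556 0.0793]
```

View images.

View pics/scene0.png

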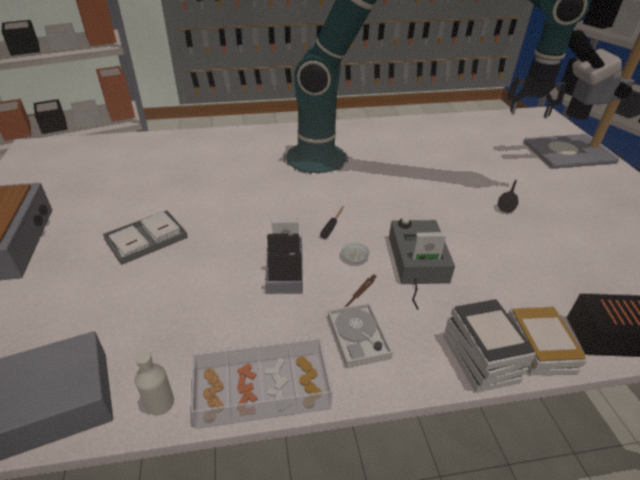

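View pics/side0.png

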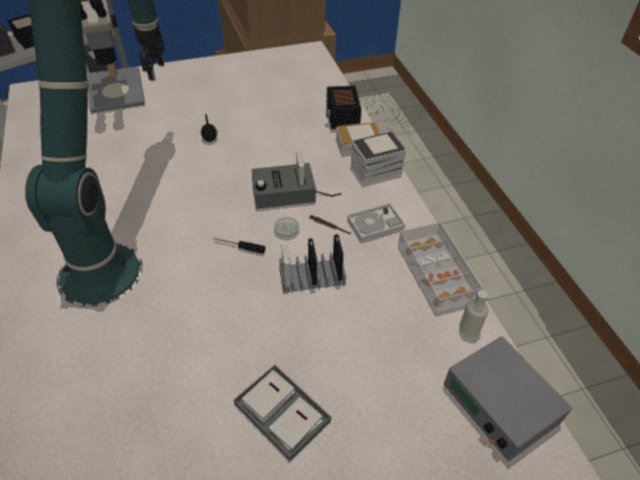

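servo_tool --pt "23 -42 10 0 0 -75 1" --pt "23 -42 10 0 0 -75 1" --pt "23 -42 10 0 0 -75 1" --pt "23 -42 10 0 0 -75 1" --pt "23 -42 10 0 0 -75 1" --pt "23 -42 10 0 0 -75 1" --pt "23 -42 10 0 0 -75 1" --pt "23 -42 10 0 0 -75 1" --pt "23 -42 10 0 0 -75 1" --pt "23 -42 10 0 0 -75 1" --pt "23 -42 10 0 0 -75 1" --pt "23 -42 10 0 0 -75 1"

```text
t: 2.1
position: [0.4999, 0.1708, 0.3316]
ee_rot: [-0.0, 0.764, 0.645, 0.0]
ft_force: [-1.0, 0.2, 0.4]
gripper_width: 0.999
grasp_force: 0.0
```

Run:
```python
from h import *
im,p=snap('wrist','w1'); print(p)
spots('wrist',p,['loose_drive','label','rack','dock','free_bay','docked_drive','start_top'])
```

```text
{'fx': 371.64829954431775, 'fy': 371.64829954431775, 'cx': 313.9083251986842, 'cy': 236.98803121849414, 'eye': array([0.51358805, 0.25392186, 0.47398667]), 'orientation': array([ 0.16435073,  0.98283871, -0.08261253, -0.01385954])}
wrist loose_drive 0.62 [ 0.4938 -0.1692  0.0033]
wrist label 0.95 [ 0.4832 -0.1703  0.0612]
wrist rack 0.67 [ 0.5702 -0.1809  0.001 ]
wrist dock 0.75 [ 0.5905  0.1727 -0.0011]
wrist free_bay 0.56 [0.5603 0.1828 0.0296]
wrist docked_drive 0.98 [0.6338 0.1722 0.0313]
wrist start_top 0.81 [0.5036 0.1564 0.078 ]
```

View pics/w1.png

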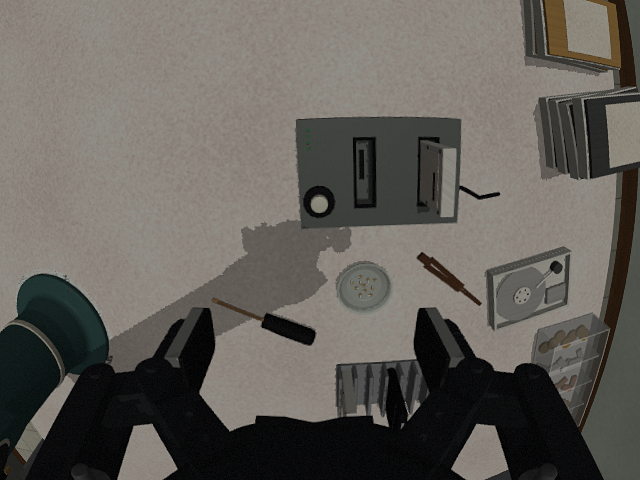

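```bash
cat >> h.py <<'E'
def fpx(p,X):
    c=(np.asarray(X)-p['eye'])@rot(p['orientation']); th=np.arctan2(np.hypot(c[...,0],c[...,1]),c[...,2]); s=th/np.hypot(c[...,0],c[...,1])*p['fx']
    return np.stack([c[...,0]*s+p['cx'],c[...,1]*s+p['cy']],-1)
def ortho(im,p,x0,x1,y0,y1,z,s=3000):  # column grows with x, row with -y
    xs=np.arange(x0,x1,1/s); ys=np.arange(y1,y0,-1/s); X,Y=np.meshgrid(xs,ys)
    m=fpx(p,np.stack([X,Y,X*0+z],-1)).astype(np.float32)
    return cv2.remap(im,m,None,cv2.INTER_CUBIC)
E
python3 - <<'E'
from h import *
im,p=snap('wrist'); o=ortho(im,p,.47,.69,.10,.25,.06); print(o.shape)
o=cv2.convertScaleAbs(o,alpha=1.8)
cv2.imwrite('pics/o1.png',o[:,:,::-1])
E
```

```text
(450, 660, 3)
```

View pics/o1.png

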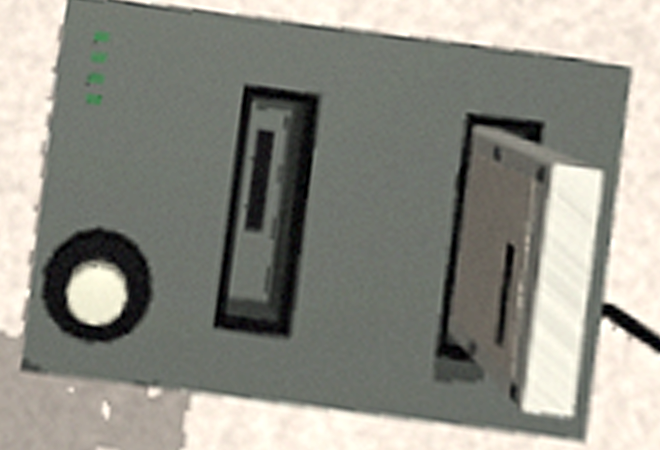

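servo_tool --pt "1 -37 0 0 0 0 1" --pt "1 -37 0 0 0 0 1" --pt "1 -37 0 0 0 0 1" --pt "1 -37 0 0 0 0 1" --pt "1 -37 0 0 0 0 1" --pt "1 -37 0 0 0 0 1" --pt "1 -37 0 0 0 0 1" --pt "1 -37 0 0 0 0 1" --pt "1 -37 0 0 0 0 1"

```text
t: 3.45
position: [0.5088, -0.2026, 0.3314]
ee_rot: [0.001, 0.765, 0.644, -0.001]
ft_force: [-0.7, 1.1, 0.6]
gripper_width: 1.0
grasp_force: 0.0
```

Run:
```python
from h import *
im,p=snap('wrist','w2'); print(p['eye'])
spots('wrist',p,['loose_drive','label','rack','cased_a','free_bay','start_top'])
o=ortho(im,p,.44,.70,-.26,-.10,.106)
o=cv2.convertScaleAbs(o,alpha=1.5)
cv2.imwrite('pics/o2.png',o[:,:,::-1])
```

```text
[ 0.52292134 -0.11918905  0.47364397]
wrist loose_drive 0.72 [ 0.4955 -0.1704  0.0031]
wrist label 0.87 [ 0.4865 -0.1666  0.0632]
wrist rack 0.67 [ 0.5671 -0.1818 -0.0024]
wrist rack 0.55 [ 0.4861 -0.1665  0.0582]
wrist cased_a 0.71 [ 0.6334 -0.1856  0.0064]
wrist cased_a 0.67 [ 0.5676 -0.182   0.0044]
wrist start_top 0.32 [ 0.6354 -0.1883  0.007 ]
```

View pics/o2.png

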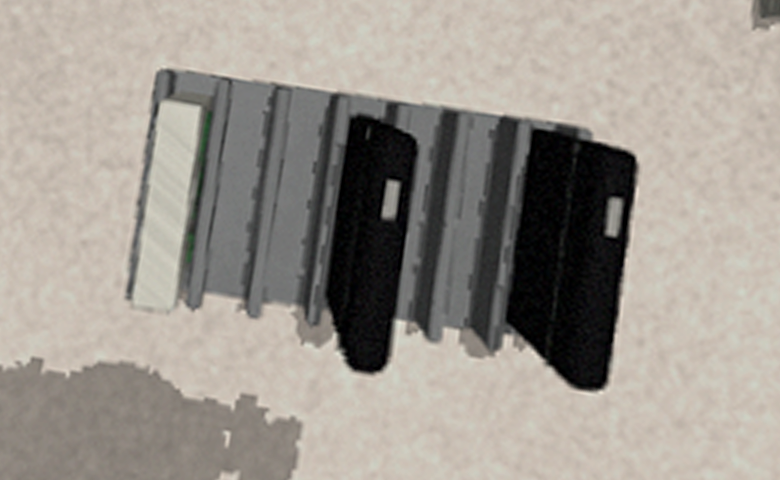

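Run:
```python
from h import *
s=status.get_state(); print(s['t'],s['position'],rot(s['ee_rot']).round(4),s['ft_force'],s['qpos'])
```

```text
3.8 [ 0.51004716 -0.19712912  0.33128459] [[ 1.628e-01  9.867e-01  1.000e-04]
 [ 9.867e-01 -1.628e-01  5.000e-04]
 [ 5.000e-04  0.000e+00 -1.000e+00]] [ 0.48152678  0.22453244 -0.42334919] [-0.28020893  0.22058342  0.70029655  1.77322322 -0.15221573  1.20256831
  0.29967656]
```

servo_tool --pt "-1.33 2.89 -2 0 0 1.4 0.5" --pt "-1.33 2.89 -6 0 0 1.4 0.5" --pt "-1.33 2.89 -10 0 0 1.4 0.5" --pt "-1.33 2.89 -14 0 0 1.4 0.5" --pt "-1.33 2.89 -16 0 0 1.4 0.5" --pt "-1.33 2.89 -16 0 0 1.4 0.5" --pt "-1.33 2.89 -16 0 0 1.4 0.5" --pt "-1.33 2.89 -16 0 0 1.4 0.5"

```text
t: 4.6
position: [0.4976, -0.1698, 0.1729]
ee_rot: [0.001, 0.755, 0.655, 0.001]
ft_force: [0.5, 0.7, 0.1]
gripper_width: 0.499
grasp_force: 0.0
```

Run:
```python
from h import *
s=status.get_state(); print(s['t'],s['position'],s['gripper_width'])
im,p=snap('wrist','w3'); print(status.get_state()['position'])
o=ortho(im,p,.44,.64,-.24,-.11,.106)
o=cv2.convertScaleAbs(o,alpha=1.5)
cv2.imwrite('pics/o3.png',np.hstack([cv2.resize(im,(520,390)),cv2.copyMakeBorder(o[:390,:270],0,390-len(o[:390]),0,0,0)])[:,:,::-1])
```

```text
4.6 [ 0.49761449 -0.16981308  0.1728741 ] 0.49880773542255774
[ 0.49756135 -0.1698138   0.1729046 ]
```

View pics/o3.png

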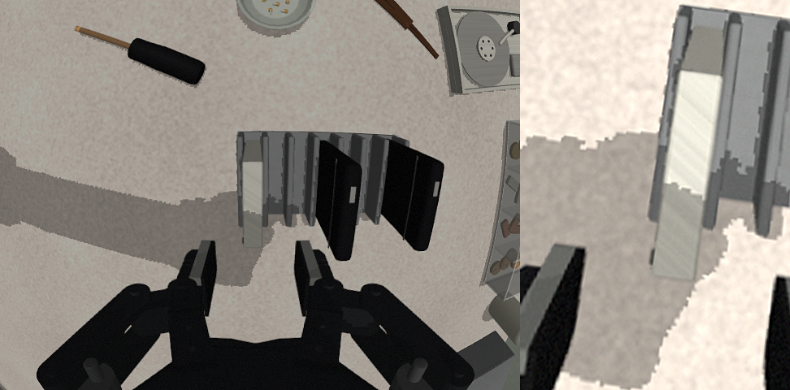

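servo_tool --pt "-0.15 0.15 -3 0 0 0 0.5" --pt "-0.15 0.15 -6 0 0 0 0.5" --pt "-0.15 0.15 -8.5 0 0 0 0.5" --pt "-0.15 0.15 -10 0 0 0 0.5" --pt "-0.15 0.15 -10.6 0 0 0 0.5" --pt "-0.15 0.15 -10.6 0 0 0 0.5" --pt "-0.15 0.15 -10.6 0 0 0 0.35" --pt "-0.15 0.15 -10.6 0 0 0 0.25" --pt "-0.15 0.15 -10.6 0 0 0 0.15" --pt "-0.15 0.15 -10.6 0 0 0 0" --pt "-0.15 0.15 -10.6 0 0 0 0" --pt "-0.15 0.15 -10.6 0 0 0 0" --grip_force 40

```text
t: 5.85
position: [0.4959, -0.1684, 0.0664]
ee_rot: [0.001, 0.755, 0.655, 0.001]
ft_force: [-0.0, 0.1, 6.0]
gripper_width: 0.171
grasp_force: 40.1
```

servo_tool --pt "0 0 0.5 0 0 0 0" --pt "0 0 1.5 0 0 0 0" --pt "0 0 3 0 0 0 0" --pt "0 0 5 0 0 0 0" --pt "0 0 7.5 0 0 0 0" --pt "0 0 10.5 0 0 0 0" --pt "0 0 12 0 0 0 0" --pt "0 0 12 0 0 0 0"

```text
t: 6.65
position: [0.4961, -0.1687, 0.1882]
ee_rot: [0.002, 0.755, 0.655, 0.002]
ft_force: [-0.3, -0.5, -2.7]
gripper_width: 0.173
grasp_force: 39.6
```

servo_tool --pt "1 3 0 0 0 0.1 0" --pt "2 7 0 0 0 0.2 0" --pt "3 11 0 0 0 0.4 0" --pt "4 15 0 0 0 0.5 0" --pt "5 19 0 0 0 0.6 0" --pt "5.5 23 0 0 0 0.8 0" --pt "6 27 0 0 0 0.9 0" --pt "6.3 31 0 0 0 1 0" --pt "6.3 33.5 0 0 0 1 0" --pt "6.3 34.8 0 0 0 1 0" --pt "6.3 34.8 0 0 0 1 0" --pt "6.3 34.8 0 0 0 1 0"

```text
t: 7.85
position: [0.5577, 0.1779, 0.185]
ee_rot: [0.0, 0.75, 0.661, -0.001]
ft_force: [0.5, -0.6, -1.0]
gripper_width: 0.173
grasp_force: 39.5
```

servo_tool --pt "0 0 -2 0 0 0 0" --pt "0 0 -3.5 0 0 0 0" --pt "0 0 -4 0 0 0 0" --pt "0 0 -4 0 0 0 0" --pt "0 0 -4 0 0 0 0"

```text
t: 8.35
position: [0.5583, 0.1792, 0.1456]
ee_rot: [0.0, 0.75, 0.662, 0.0]
ft_force: [0.1, 0.7, -2.4]
gripper_width: 0.169
grasp_force: 39.4
```

Run:
```python
from h import *
s=status.get_state(); print(s['t'],s['position'],rot(s['ee_rot'])[:,1].round(4),s['ft_force'],s['gripper_width'],s['grasp_force'])
im,p=snap('wrist','w4')
spots('wrist',p,['loose_drive','label','free_bay','start_top'])
a,ps=snap('side','s4'); spots('side',ps,['loose_drive','free_bay','label','docked_drive']); b,pc=snap('scene','c4'); spots('scene',pc,['loose_drive','free_bay','label','docked_drive'])
cx,cy=px(ps,[.56,.18,.1]).astype(int); dx,dy=px(pc,[.56,.18,.1]).astype(int)
f=lambda i,x,y:cv2.resize(i[y-50:y+50,x-65:x+65],(390,300),interpolation=cv2.INTER_CUBIC)
cv2.imwrite('pics/m4.png',np.hstack([f(a,cx,cy),f(b,dx,dy)])[:,:,::-1])
o=ortho(im,p,.47,.69,.08,.26,.06)
cv2.imwrite('pics/o4.png',cv2.convertScaleAbs(o,alpha=1.6)[:,:,::-1])
```

```text
8.35 [0.5583043  0.17923778 0.1456248 ] [ 9.922e-01 -1.247e-01  5.000e-04] [ 0.09090929  0.74788319 -2.37939684] 0.16862339169771987 39.40995454788208
wrist loose_drive 0.87 [0.559  0.1798 0.0835]
wrist start_top 0.7 [0.5073 0.1596 0.0793]
side loose_drive 0.67 [0.5611 0.1843 0.0848]
side loose_drive 0.65 [ 0.5634 -0.1807 -0.002 ]
side free_bay 0.59 [0.5561 0.1816 0.0251]
side label 0.51 [0.5533 0.1803 0.138 ]
side docked_drive 0.63 [0.6337 0.173  0.0281]
scene loose_drive 0.82 [0.5559 0.1781 0.0845]
scene loose_drive 0.62 [ 0.6385 -0.192   0.0032]
scene loose_drive 0.5 [0.5879 0.1733 0.0037]
scene free_bay 0.6 [0.5577 0.1782 0.0266]
scene label 0.84 [0.5442 0.1768 0.1407]
scene docked_drive 0.88 [0.6333 0.1662 0.0292]
```

View pics/m4.png

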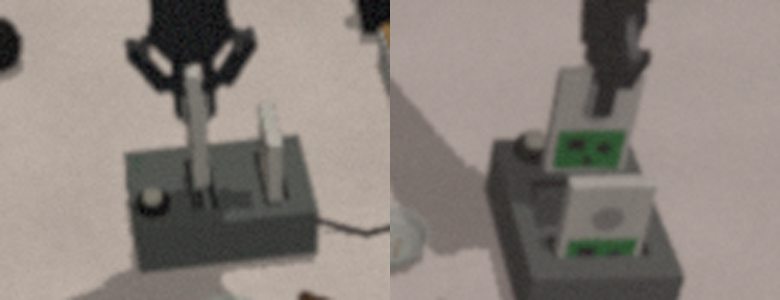

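View pics/o4.png

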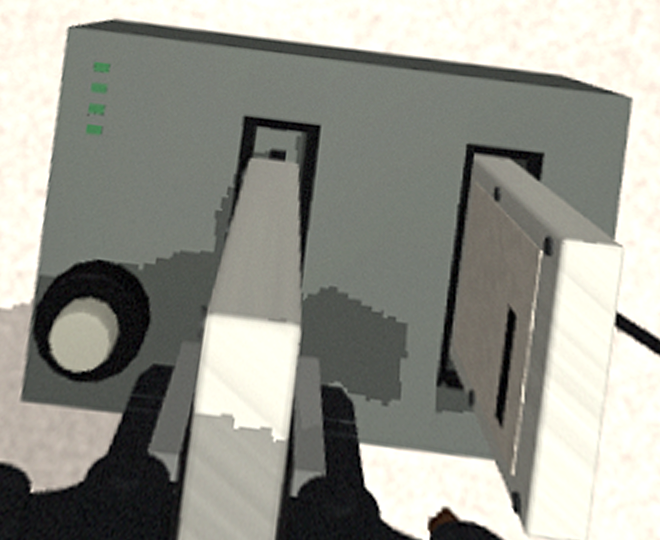

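servo_tool --pt "0.08 0.1 -0.5 0 0 0 0" --pt "0.08 0.1 -1.2 0 0 0 0" --pt "0.08 0.1 -1.8 0 0 0 0" --pt "0.08 0.1 -2.3 0 0 0 0" --pt "0.08 0.1 -2.6 0 0 0 0" --pt "0.08 0.1 -2.9 0 0 0 0" --pt "0.08 0.1 -3.1 0 0 0 0" --pt "0.08 0.1 -3.3 0 0 0 0" --pt "0.08 0.1 -3.5 0 0 0 0" --pt "0.08 0.1 -3.5 0 0 0 0"

```text
t: 10.1
position: [0.5586, 0.1808, 0.1101]
ee_rot: [-0.0, 0.75, 0.662, -0.0]
ft_force: [0.3, -0.1, -2.0]
gripper_width: 0.166
grasp_force: 39.4
```

servo_tool --pt "0 0 -0.3 0 0 0 0" --pt "0 0 -0.6 0 0 0 0" --pt "0 0 -0.9 0 0 0 0" --pt "0 0 -1.2 0 0 0 0" --pt "0 0 -1.5 0 0 0 0" --pt "0 0 -1.7 0 0 0 0" --pt "0 0 -1.8 0 0 0 0" --pt "0 0 -1.85 0 0 0 0" --pt "0 0 -1.9 0 0 0 0" --pt "0 0 -1.9 0 0 0 0"

```text
t: 11.1
position: [0.5588, 0.1808, 0.0913]
ee_rot: [0.0, 0.75, 0.662, 0.0]
ft_force: [-0.4, -0.1, -1.5]
gripper_width: 0.167
grasp_force: 39.4
```

servo_tool --pt "0 0 -0.05 0 0 0 0" --pt "0 0 -0.1 0 0 0 0" --pt "0 0 -0.1 0 0 0 0"

```text
t: 11.4
position: [0.5588, 0.1809, 0.0904]
ee_rot: [0.0, 0.75, 0.662, 0.0]
ft_force: [0.0, 0.1, -0.7]
gripper_width: 0.171
grasp_force: 39.6
```

servo_tool --pt "0 0 -0.05 0 0 0 0" --pt "0 0 -0.1 0 0 0 0" --pt "0 0 -0.1 0 0 0 0"

```text
t: 11.7
position: [0.5589, 0.1808, 0.0904]
ee_rot: [-0.0, 0.75, 0.662, 0.0]
ft_force: [-2.7, -0.4, 7.0]
gripper_width: 0.17
grasp_force: 40.8
```

servo_tool --pt "0 0 0 0 0 0 0.22" --pt "0 0 0 0 0 0 0.3" --pt "0 0 0 0 0 0 0.4" --pt "0 0 0 0 0 0 0.5" --pt "0 0 0 0 0 0 0.5" --pt "0 0 2 0 0 0 0.5" --pt "0 0 5 0 0 0 0.5" --pt "0 0 9 0 0 0 0.5" --pt "0 0 10 0 0 0 0.5" --pt "0 0 10 0 0 0 0.5"

```text
t: 12.7
position: [0.5598, 0.1812, 0.1911]
ee_rot: [0.0, 0.75, 0.662, 0.002]
ft_force: [-0.7, 0.1, 0.2]
gripper_width: 0.5
grasp_force: 0.0
```

Run:
```python
from h import *
s=status.get_state(); print(s['t'],s['position'],s['gripper_width'])
im,p=snap('wrist','w5')
spots('wrist',p,['loose_drive','label','docked_drive','start_top'])
a,ps=snap('side','s5'); spots('side',ps,['loose_drive','start_top']); b,pc=snap('scene','c5'); spots('scene',pc,['loose_drive','start_top'])
cx,cy=px(ps,[.56,.18,.1]).astype(int)
f=lambda i,x,y:cv2.resize(i[y-50:y+50,x-45:x+45],(360,400),interpolation=cv2.INTER_CUBIC)
o=cv2.convertScaleAbs(ortho(im,p,.47,.60,.10,.233,.07),alpha=1.6)[:400,:390]
cv2.imwrite('pics/m5.png',np.hstack([f(a,cx,cy),cv2.resize(o,(400,400))])[:,:,::-1]); print(o.shape)
```

```text
12.7 [0.55975617 0.18120919 0.1910647 ] 0.5002067546211171
wrist loose_drive 0.97 [0.5571 0.1785 0.0289]
wrist loose_drive 0.54 [0.5085 0.1592 0.0791]
wrist docked_drive 0.73 [0.6349 0.171  0.0309]
wrist start_top 0.69 [0.5072 0.159  0.0802]
side loose_drive 0.67 [0.5625 0.1856 0.0279]
side start_top 0.47 [0.5034 0.1533 0.0777]
side start_top 0.23 [0.5617 0.1841 0.0306]
side start_top 0.23 [0.5557 0.1799 0.0265]
scene loose_drive 0.9 [0.555  0.1811 0.0294]
scene start_top 0.56 [0.5009 0.1528 0.072 ]
(400, 390, 3)
```

View pics/m5.png

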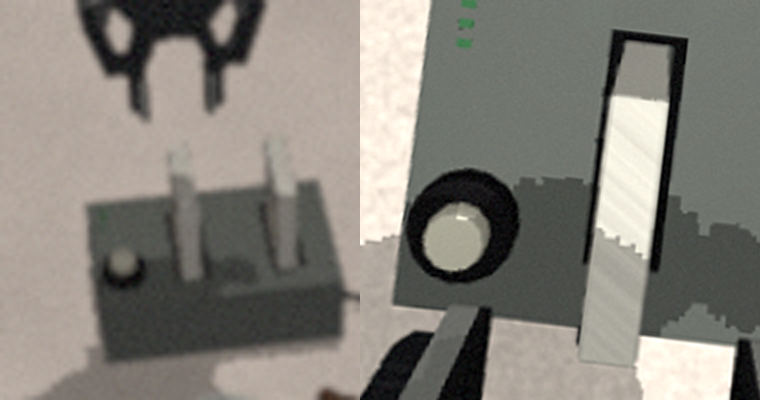

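servo_tool --pt "0 0 3 0 0 0 0" --pt "-2 -1 3 0 0 8 0" --pt "-4 -2 3 0 0 16 0" --pt "-5.7 -2.5 3 0 0 24 0" --pt "-5.7 -2.5 3 0 0 32 0" --pt "-5.7 -2.5 3 0 0 40 0" --pt "-5.7 -2.5 3 0 0 48 0" --pt "-5.7 -2.5 3 0 0 56 0" --pt "-5.7 -2.5 3 0 0 64 0" --pt "-5.7 -2.5 3 0 0 72 0" --pt "-5.7 -2.5 3 0 0 80 0" --pt "-5.7 -2.5 3 0 0 88 0"

```text
t: 14.45
position: [0.5017, 0.1557, 0.2193]
ee_rot: [0.0, 0.077, 0.997, 0.0]
ft_force: [-0.1, 1.0, -0.2]
gripper_width: -0.001
grasp_force: 0.0
```

servo_tool --pt "0 0 0 0 0 2 0" --pt "0 0 -3 0 0 2 0" --pt "0 0 -6 0 0 2 0" --pt "0 0 -9 0 0 2 0" --pt "0 0 -11 0 0 2 0" --pt "0 0 -11.5 0 0 2 0" --pt "0 0 -11.5 0 0 2 0" --pt "0 0 -11.5 0 0 2 0"

```text
t: 15.25
position: [0.5025, 0.156, 0.1053]
ee_rot: [0.001, 0.062, 0.998, 0.0]
ft_force: [0.9, 0.2, 0.7]
gripper_width: -0.002
grasp_force: 0.0
```

Run:
```python
from h import *
s=status.get_state(); print(s['t'],s['position'],rot(s['ee_rot'])[:,1].round(3),s['ft_force'])
a,ps=snap('side'); b,pc=snap('scene'); w,_=snap('wrist')
f=lambda i,p:cv2.resize(i[(q:=px(p,[.53,.16,.09]).astype(int))[1]-35:q[1]+35,q[0]-35:q[0]+35],(390,390),interpolation=cv2.INTER_CUBIC)
cv2.imwrite('pics/m6.png',cv2.convertScaleAbs(np.hstack([f(a,ps),f(b,pc)])[:,:,::-1],alpha=1.5))
```

```text
15.25 [0.50251566 0.15603115 0.10527213] [0.124 0.992 0.001] [0.8714281  0.15935875 0.69109918]
```

View pics/m6.png

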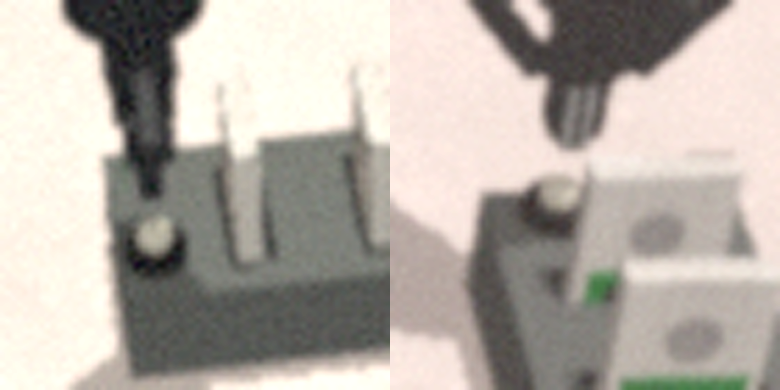

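servo_tool --pt "0.05 0 -1 0 0 0 0" --pt "0.05 0 -1.8 0 0 0 0" --pt "0.05 0 -2.3 0 0 0 0" --pt "0.05 0 -2.6 0 0 0 0" --pt "0.05 0 -2.8 0 0 0 0" --pt "0.05 0 -2.8 0 0 0 0"

```text
t: 16.0
position: [0.5017, 0.1557, 0.0763]
ee_rot: [-0.001, 0.062, 0.998, -0.0]
ft_force: [-2.2, -0.3, 3.0]
gripper_width: 0.004
grasp_force: 1.9
```

servo_tool --pt "0 0 -0.1 0 0 0 0" --pt "0 0 -0.2 0 0 0 0" --pt "0 0 -0.2 0 0 0 0"

```text
t: 16.3
position: [0.5018, 0.1557, 0.0758]
ee_rot: [-0.001, 0.062, 0.998, 0.0]
ft_force: [-7.6, -2.6, 18.5]
gripper_width: 0.001
grasp_force: 9.1
```

servo_tool --pt "0 0 -0.1 0 0 0 0" --pt "0 0 -0.2 0 0 0 0" --pt "0 0 -0.2 0 0 0 0"

```text
t: 16.6
position: [0.5019, 0.1558, 0.0755]
ee_rot: [-0.001, 0.062, 0.998, 0.001]
ft_force: [-11.0, -3.3, 33.6]
gripper_width: 0.005
grasp_force: 17.1
```

servo_tool --pt "0 0 0.2 0 0 0 0" --pt "0 0 0.4 0 0 0 0" --pt "0 0 0.5 0 0 0 0" --pt "0 0 0.5 0 0 0 0"

```text
t: 17.0
position: [0.5021, 0.1558, 0.0773]
ee_rot: [-0.0, 0.062, 0.998, -0.0]
ft_force: [-2.5, 0.1, 3.1]
gripper_width: -0.001
grasp_force: 1.6
```

servo_tool --pt "0 0 0.1 0 0 0 0" --pt "0 0 0.15 0 0 0 0" --pt "0 0 0.15 0 0 0 0"

```text
t: 17.3
position: [0.5022, 0.1558, 0.0787]
ee_rot: [-0.0, 0.062, 0.998, -0.0]
ft_force: [-2.6, -0.4, 2.3]
gripper_width: 0.001
grasp_force: 1.2
```

servo_tool --pt "0 0 0.1 0 0 0 0" --pt "0 0 0.2 0 0 0 0" --pt "0 0 0.2 0 0 0 0"

```text
t: 17.6
position: [0.5026, 0.1559, 0.0809]
ee_rot: [0.0, 0.062, 0.998, 0.0]
ft_force: [-0.1, -0.8, 1.4]
gripper_width: 0.002
grasp_force: 0.6
```

servo_tool --pt "0 0 0.1 0 0 0 0" --pt "0 0 0.2 0 0 0 0" --pt "0 0 0.2 0 0 0 0"

```text
t: 17.9
position: [0.5025, 0.1558, 0.0829]
ee_rot: [0.0, 0.062, 0.998, 0.0]
ft_force: [0.2, 0.4, 0.2]
gripper_width: 0.002
grasp_force: 0.0
```

servo_tool --pt "0 0 2 0 0 0 0" --pt "0 0 6 0 0 0 0" --pt "0 0 11 0 0 0 0" --pt "-3 0 15 0 0 0 0" --pt "-3 0 15 0 0 0 0" --pt "-3 0 15 0 0 0 0" --pt "-3 0 15 0 0 0 0"

```text
t: 18.6
position: [0.4718, 0.1556, 0.2317]
ee_rot: [-0.001, 0.062, 0.998, -0.0]
ft_force: [0.8, -0.3, -0.4]
gripper_width: -0.001
grasp_force: 0.0
```

Run:
```python
from h import *
for c in ['scene','side']:
    _,p=snap(c); spots(c,p,['loose_drive','label','cased_a','docked_drive'])
s=status.get_state(); print(s['t'],s['position'],s['ft_force'])
print(finish_job())
```

```text
scene loose_drive 0.69 [0.556  0.1835 0.0295]
scene label 0.88 [0.5503 0.1772 0.0868]
scene docked_drive 0.84 [0.6311 0.1679 0.029 ]
side loose_drive 0.51 [0.5595 0.1822 0.0273]
side loose_drive 0.42 [ 0.5651 -0.1792  0.0051]
side loose_drive 0.21 [0.6327 0.1739 0.0255]
side label 0.52 [0.5543 0.1821 0.0815]
side cased_a 0.6 [ 6.351e-01 -1.905e-01  5.000e-04]
side cased_a 0.54 [ 0.5665 -0.1811  0.0032]
side cased_a 0.32 [0.5039 0.1551 0.0815]
side docked_drive 0.68 [0.634  0.1687 0.0271]
19.1 [0.47221729 0.15573635 0.23250503] [-0.40019943  0.27725804 -0.08558293]
the job is handed in; nothing more can be done
None
```

The bare drive is fully home in the dock's empty bay with its label towards the button. I then pushed the start button right down and released it, left the other drives alone, and handed the job in at about 19 s.

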